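Fetch the round rod from its lidded compartment and gauge it

TASK

Fetch the round steel rod from the row of three closed compartments: the upright steel grip on each lid is a sample of the bar inside, so open only the lid with the round grip, and leave the other two lids shut. Gauge the rod in the slotted stand, laying it across both comb plates: lower it right to the bottom of the widest slot first, then leave it lying level at the bottom of the narrowest slot that it will go fully into. At the end the round-grip lid must be fully shut again and the things lying around must not have been disturbed.

Things in the scene. Friction and masses are not known exactly. Their poses are not given: they have to be found in the camera images.
- bin_round: Black open compartment 128 x 80 x 50 mm (x, y, z), walls and floor 4 mm, fixed. Origin at the centre of its underside; x points to its hinge side (away from the robot), y to the left, z up. The three compartments stand in a row 82 mm apart on a low board; which stands where varies. This one holds the round rod; its lid has the round grip.
- bin_flat: Black open compartment 128 x 80 x 50 mm (x, y, z), walls and floor 4 mm, fixed. Origin at the centre of its underside; x points to its hinge side (away from the robot), y to the left, z up. The three compartments stand in a row 82 mm apart on a low board; which stands where varies. This one holds a flat bar and stays shut; the grip on its lid is a flat upright plate 32 x 8 mm in section.
- bin_angle: Black open compartment 128 x 80 x 50 mm (x, y, z), walls and floor 4 mm, fixed. Origin at the centre of its underside; x points to its hinge side (away from the robot), y to the left, z up. The three compartments stand in a row 82 mm apart on a low board; which stands where varies. This one holds an angle bar and stays shut; the grip on its lid is an upright L-section, 30 x 30 mm, 5 mm thick.
- lid_round (a joint): Hinge of the grey lid over bin_round, rad: 0 shut, grows as the lid's front edge rises, up to 1.9 (leaning back past upright). The stiff hinge keeps the lid wherever it is left; about 2 N at the grip moves it. Lid 128 x 80 x 5 mm, 120 g.
- lid_flat (a joint): Hinge of the grey lid over bin_flat, rad: 0 shut, grows as the lid's front edge rises, up to 1.9 (leaning back past upright). The stiff hinge keeps the lid wherever it is left; about 2 N at the grip moves it. Lid 128 x 80 x 5 mm, 120 g.
- lid_angle (a joint): Hinge of the grey lid over bin_angle, rad: 0 shut, grows as the lid's front edge rises, up to 1.9 (leaning back past upright). The stiff hinge keeps the lid wherever it is left; about 2 N at the grip moves it. Lid 128 x 80 x 5 mm, 120 g.
- round_grip (a point): The round grip: steel stub 20 mm in diameter, 30 mm high, standing on the lid of bin_round. Closed, it stands 106 mm in front of the hinge line (towards the compartment's -x). This point is on the grip's axis, 22 mm above the lid's underside and 13 mm below the grip's top; it moves with the lid, as do its axes (with the lid upright the grip points away from the robot, behind the lid).
- round_hinge (a point): Middle of the hinge line of the lid of bin_round: at the far rim (bin x = +64 mm), 50 mm above the bin's underside, which is the lid's underside. The hinge runs along the bin's y. Fixed.
- rod: Round steel rod, 16 mm in diameter, 110 mm long, about 160 g. Origin at its centre, x along it. At the start it lies along bin_round's x, centre 26 mm above the bin's underside, in saddles (up to 25 mm above the underside) on two 8 mm cross ribs at bin x = -42 and +42 mm; between the ribs the floor is clear, 22 mm below the rod's axis, and the bin is 72 mm wide inside.
- gauge: Fixed slot gauge: two upright aluminium comb plates, 8 mm thick, 138 mm wide, at gauge x = -36 and +36 mm (64 mm clear between) on a board 110 x 150 x 10 mm. Origin under the board's centre. A rod lies along x in matching slots, open at the top, 26, 19 and 13 mm wide from +y to -y; floors at z = 40 mm, straight walls to 64, then pointed teeth (20 mm wide, 45 degree flanks) to 78.
- slot_wide (a point): Floor of the 26 mm slot, midway between the two plates: gauge y = +36 mm, z = 40 mm. Axes as the gauge's. The rod at the bottom has its centre 8 mm above this height.
- slot_middle (a point): Floor of the 19 mm slot, midway between the plates: gauge y = -6.5 mm, z = 40 mm. Axes as the gauge's. The narrowest slot that takes the 16 mm rod.
- slot_narrow (a point): Floor of the 13 mm slot, midway between the plates: gauge y = -42.5 mm, z = 40 mm; too narrow for the rod.
- bearing_box: Small blue printed carton, 52 x 72 x 44 mm, a bystander on the worktop. Origin under its centre.
- tape: Roll of black tape lying flat, 62 mm across, 19 mm high, a bystander. Origin under its centre.
- tape_measure: Yellow and black tape measure, 44 x 81 x 68 mm, a bystander. Origin under its centre.

How it is judged:
By the outcome, as a careful person would: the job done as asked, in the order asked, and still so for the second after the job is handed in, with the robot touching nothing.
It also fails if it takes over 69 s, if anything falls off the work surface, if the arm or the gripper's body presses on something with over 40 N, if the wrist force passes 120 N, or if a joint passes its speed limit or range.

ROBOT

A 6-joint arm with a two-finger parallel gripper is mounted at the origin on a cart in front of the work surface, level with it; the furniture and walls round the work are solid. World frame = base frame: x ahead of the robot, y to its left, z up, the work surface at z = 0. Lengths are in mm, angles in rad, forces in N, time in s.
With the tool pointing down it reaches from about 350 to 800 mm from the base axis. Payload 7.3 kg.
Tool frame: the origin (TCP) lies midway between the tips of the shut fingers; the grasp point (between the pads) lies 19 mm behind it; z points along the fingers, y is the line along which they close (so a half turn about z gives the same grasp; the last joint's range is limited). The gripper opens to 85 mm and grips with 20 to 120 N. Pads are 22 mm wide; open, the fingers measure 114 mm over their backs; the gripper's body (76 mm by 85 mm) begins 54 mm behind the grasp point. The pads swing forward as they close: fully open they stand 13 mm farther back than shut.
Start: joints at [-1.458, 0.342, 1.524, -0, 1.275, -0.146], TCP at [134.38, -507.53, 231.322] pointing down, gripper open.
Joint ranges: [-2.53, 2.53], [-0.77, 2.02], [0.04, 2.7], [-1, 4.14], [0.28, 2.66], [-3.11, 3.11]. Speed limits (rad/s): [2.57, 2.57, 3.14, 3.14, 3.14, 3.14].

INTERFACE

Orientations are given as a unit quaternion [w, x, y, z].
In Python, from bench import get_state, cams, job gives the robot as it stands.
- The arm moves only by the tool send_rows, never from a script. Its argument "motion" is a list of rows, each a list of 4 numbers: the shift along the tool's x, y, z in units of 25 mm (1.0 is 25 mm), then the turn about the tool's z in units of 5 degrees (1.0 is 5 degrees). In form: [[x, y, z, turn], ...]. A call has 1 to 12 rows; each row shifts and turns the commanded pose from where the row before left it, along the tool's axes as they then stand; what a row does not reach is not made up. A row lasts 1/12 s, in which the tool goes at most 41.7 mm and 7.16 degrees, less where a joint would pass 70% of its speed; a pose out of reach is approached as far as the arm can. A call is refused whole if a number of a shift passes 1 or a number of a turn 1, either way. A call with a gripper value outside its range is refused whole. "hand" is the opening, from 0 (shut) to 1 (fully open), set as the call begins (left out, the last holds). The fingers move at their own pace and stop on an object; "newtons" is the grip in N (left out, the last holds). Time passes only in rows, so rows that do not move let the fingers close. It gives the time, the measured TCP pose, the force, the opening and the grip force at its end, in the units of the state.
- get_state(): the state, without advancing time (a new reading comes with each control period).
- cams.get_image(name): name is "side" or "top"; returns a dict with "pixels" (400x640x3 uint8, red, green, blue), "fx", "fy", "cx", "cy" (pixels), "R" (3x3) and "t" (3): a world point X has camera coordinates R X + t. Camera axes: x right, y down, z forward; pixel columns grow to the right and rows downward; lengths in mm; the calibration is good to about 2 mm. A picture is of the moment at which its call begins. There is no depth.
- job.sign_off(): hands the job in; it is judged then, once.
The state is a dict: "clock": time; "joint_positions": joint angles; "joint_velocities": joint speeds; "joint_efforts": joint torques, N m; "tool_pos": TCP position; "orientation": TCP orientation; "wrist_force": force on the tool from outside, world axes, zero at the start; "wrist_torque": the same for the moment, N m; "grip_width": finger opening in mm; "grasp_force": force on a finger pad.
Only numpy, scipy, OpenCV 4.12 (cv2) and the standard library are available. Lean on these libraries where they do the work, as an engineer would, in place of code of your own. Each camera call takes 0.05 s, during which the arm holds its last target. There are 200 camera calls.

## Working session

There is one attempt and no reset: what is moved stays moved. The work goes in short steps, Python scripts to look and compute and a tool call to move; the robot and the scene stay as the last step left them, time stands still between calls to the robot, and variables do not carry over. Pictures are saved under pics/ and viewed, at most 10 in all, crops included, and the job is handed in when it is done.

Besides the shell and the picture viewer there is one more tool, called after "Emit:" as name([rows], argument=value, ...), one row to a line, values as JSON. send_rows: Moves the arm, as the interface text tells. Its arguments: {"type":"object","properties":{"motion":{"type":"array"},"hand":{"type":"number"},"newtons":{"type":"number"}},"required":["motion"]}

```bash
mkdir -p pics; python3 - <<'E'
from bench import get_state,cams
import cv2,numpy as np
s=get_state();print(s['tool_pos'],s['orientation'],s['clock'],s['grip_width'])
for n in('top','side'):
    d=cams.get_image(n);cv2.imwrite(f'pics/{n}0.png',d['pixels'][:,:,::-1]);print(n,d['fx'],d['fy'],d['cx'],d['cy'],np.round(d['R'],4).tolist(),np.round(d['t'],1), np.round(-np.array(d['R']).T@d['t']))
E
```

```text
[ 134.33681626 -507.10750131  230.62651558] [-7.68867236e-04  9.91639468e-01  1.29037106e-01  1.56805452e-05] 0.0 85.70684289436069
top 470.9457251349399 470.9457251349399 317.381797629683 203.54758772225227 [[0.0038, -0.9998, -0.022], [-0.9908, -0.0008, -0.1356], [0.1355, 0.0223, -0.9905]] [ 140.6  573.7 1012. ] [ 431.  118. 1083.]
side 443.1017049273378 443.1017049273378 324.62233968557314 193.88053871688257 [[-0.9631, -0.2692, 0.0015], [-0.1263, 0.4468, -0.8857], [0.2377, -0.8532, -0.4643]] [ 599.    79.4 1079.1] [ 330. 1046.  570.]
```

View pics/top0.png

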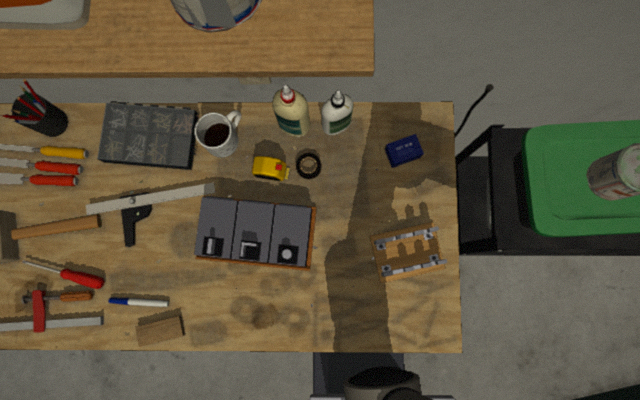

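View pics/side0.png

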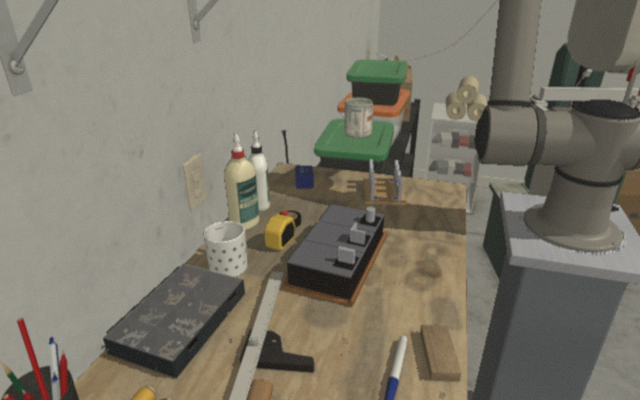

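The top view shows the bins at columns 197–315 and rows 197–267, with grips near (211,246), (249,251) and (288,254). The gauge is near (408,250). In the side view the grips are near (346,255), (358,235) and (370,214). The right-hand one in the top view (the farthest in the side view) looks round, so I'll zoom in to check.

```bash
python3 - <<'E'
import cv2,numpy as np
t=cv2.imread('pics/top0.png');s=cv2.imread('pics/side0.png')
r=lambda a:cv2.resize(a,None,fx=6,fy=6,interpolation=cv2.INTER_CUBIC)
a=r(t[195:272,192:322]);b=cv2.resize(t[215:285,365:455],None,fx=5,fy=5,interpolation=cv2.INTER_CUBIC)
cv2.imwrite('pics/c1.png',a)
c=cv2.resize(s[150:210,355:415],(360,350),interpolation=cv2.INTER_CUBIC)
d=cv2.resize(s[200:310,280:400],None,fx=5,fy=5,interpolation=cv2.INTER_CUBIC)
x=np.hstack([cv2.resize(b,(400,311)),cv2.resize(c,(400,311))]);
cv2.imwrite('pics/c2.png',x)
E
```

```text
(no output)
```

View pics/c1.png

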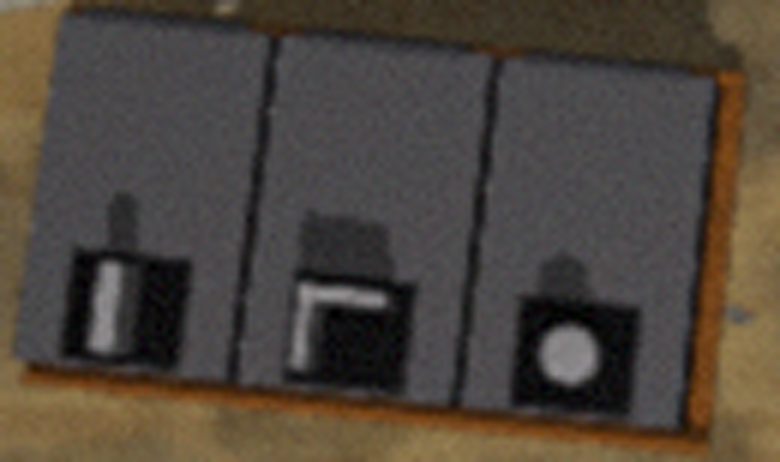

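View pics/c2.png

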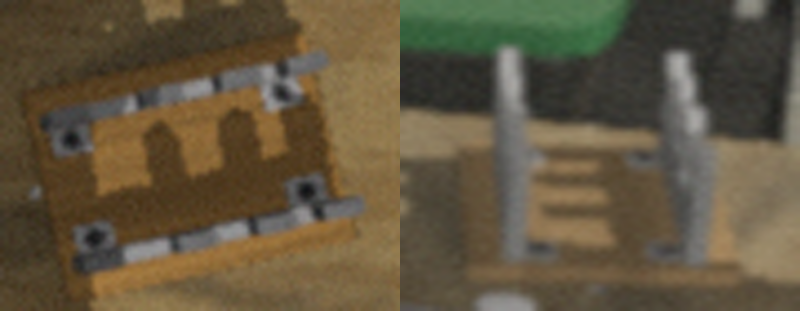

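The crop confirms that the right-hand lid (grip centre near crop (570,353), full image (287,253.8)) is the round one. The middle lid has the L and the left lid has the flat plate. The gauge crop shows both comb plates, and the shadow shows the wide slot at image left (+y).

```bash
cat > h.py <<'E'
import numpy as np,cv2
from bench import get_state,cams
def ray(d,p):
    R=np.array(d['R']);c=-R.T@np.array(d['t'])
    v=R.T@np.array([(p[0]-d['cx'])/d['fx'],(p[1]-d['cy'])/d['fy'],1]);return c,v/np.linalg.norm(v)
def onz(d,p,z):
    c,v=ray(d,p);return c+v*(z-c[2])/v[2]
def tri(d1,p1,d2,p2):
    c1,v1=ray(d1,p1);c2,v2=ray(d2,p2)
    s=np.linalg.lstsq(np.c_[v1,-v2],c2-c1,rcond=None)[0];a=c1+v1*s[0];b=c2+v2*s[1]
    return (a+b)/2,np.linalg.norm(a-b)
def proj(d,X):
    q=np.array(d['R'])@X+d['t'];return d['fx']*q[0]/q[2]+d['cx'],d['fy']*q[1]/q[2]+d['cy']
def go(target,yaw):
    """turn units first, then shift in units along the turned tool axes (tool down)"""
    s=get_state();w,x,y,z=s['orientation'];psi=2*np.arctan2(y,x)
    t=(np.degrees(psi)-yaw+90)%180-90;yw=psi-np.radians(t)
    D=np.array(target)-s['tool_pos']
    tx=np.array([np.cos(yw),np.sin(yw),0]);ty=np.array([np.sin(yw),-np.cos(yw),0])
    print('psi %.1f turn units %.2f'%(np.degrees(psi),t/5),'shift units',np.round([D@tx/25,D@ty/25,-D[2]/25],2),'clock',s['clock'])
E
python3 - <<'E'
from h import *
T=cams.get_image('top');S=cams.get_image('side')
f=lambda x,y:(192+x/6-.42,195+y/6-.42)
# side grip: steel blob near (370,214)
p=S['pixels'][203:226,358:382].max(2);print(p[::2,::2])
for sp in((370.5,208),(370.5,209)):print('grip tri',tri(T,f(570,353),S,sp))
for bz in(5,8,10,12):
    C=[onz(T,f(*q),bz+55)for q in((497,57),(717,75),(688,425),(460,403))]
    e=[np.linalg.norm(C[i]-C[(i+1)%4])for i in range(4)]
    d=(C[0]+C[1]-C[2]-C[3]);print(bz,np.round(e,1),'yaw',np.degrees(np.arctan2(d[1],d[0])),'ctr',sum(C)/4,'grip',onz(T,f(570,353),bz+85))
k=90/400
g=lambda x,y:(365+x*k-.4,215+y*k-.4)
B=[onz(T,g(*q),10)for q in((25,92),(300,32),(355,238),(85,300))]
print('board',np.round(B,1).tolist(),[round(np.linalg.norm(B[i]-B[(i+1)%4]),1)for i in range(4)],sum(B)/4)
P=[onz(T,g(*q),66)for q in((42,122),(328,60),(362,205),(75,263))]
print('plates',np.round(P,1).tolist(),[round(np.linalg.norm(P[i]-P[(i+1)%4]),1)for i in range(4)],sum(P)/4)
im=T['pixels'][215:285,365:455]
cv2.imwrite('pics/g9.png',cv2.resize(im[:,:,::-1],(800,622),interpolation=cv2.INTER_LANCZOS4))
E
```

```text
[[ 84  90  88  90 108 114 121 114 110 108 112 113]
 [ 83  90  89  88  93  95  92  97  95  92  90  88]
 [ 86  92  96  87  99 127 133 132 109  85  91  86]
 [ 95  91  89  94 108 146 147 151 143  86  88  86]
 [ 96  93  95  97  86 106 127 138 135  83  83  81]
 [ 97  95  93  84  85 101 114 126 130  92  91  89]
 [ 94  93  90  52  79 102 116 126 115  83  88  94]
 [ 79  79  56  33  83 103 117 132 107  39  52  65]
 [ 62  59  31  29  88 101 117 130  97  34  36  65]
 [ 65  35  29  27  55  89 113 110  73  37  52  80]
 [ 77  51  44  44  31  40  47  43  34  41  77  53]
 [ 93  94  86  82  76  67  55  40  37  54  80  38]]
grip tri (array([460.59343297, 204.91275006,  92.38934066]), np.float64(0.3086088507894952))
grip tri (array([460.55294676, 205.10648846,  89.99659278]), np.float64(0.5361336958093603))
5 [ 80.9 127.2  82.6 126.3] yaw -4.761284859732837 ctr [503.05813338 200.83914926  60.        ] grip [460.81875929 205.14185807  90.        ]
8 [ 80.7 126.8  82.4 126. ] yaw -4.7612848597328385 ctr [502.84621871 200.5976054   63.        ] grip [460.72802461 204.88002257  93.        ]
10 [ 80.5 126.6  82.2 125.7] yaw -4.761284859732837 ctr [502.70494225 200.43657616  65.        ] grip [460.66753483 204.70546557  95.        ]
12 [ 80.4 126.3  82.1 125.5] yaw -4.761284859732839 ctr [502.5636658  200.27554692  67.        ] grip [460.60704505 204.53090857  97.        ]
board [[504.8, 22.1, 10.0], [535.9, -118.8, 10.0], [431.4, -143.4, 10.0], [399.9, -6.9, 10.0]] [np.float64(144.3), np.float64(107.3), np.float64(140.1), np.float64(108.8)] [468.00502066 -61.73393062  10.        ]
plates [[486.4, 19.1, 66.0], [516.8, -119.5, 66.0], [447.1, -133.6, 66.0], [419.0, 4.2, 66.0]] [np.float64(141.9), np.float64(71.1), np.float64(140.6), np.float64(69.1)] [467.33420974 -57.45190747  66.        ]
```

View pics/g9.png

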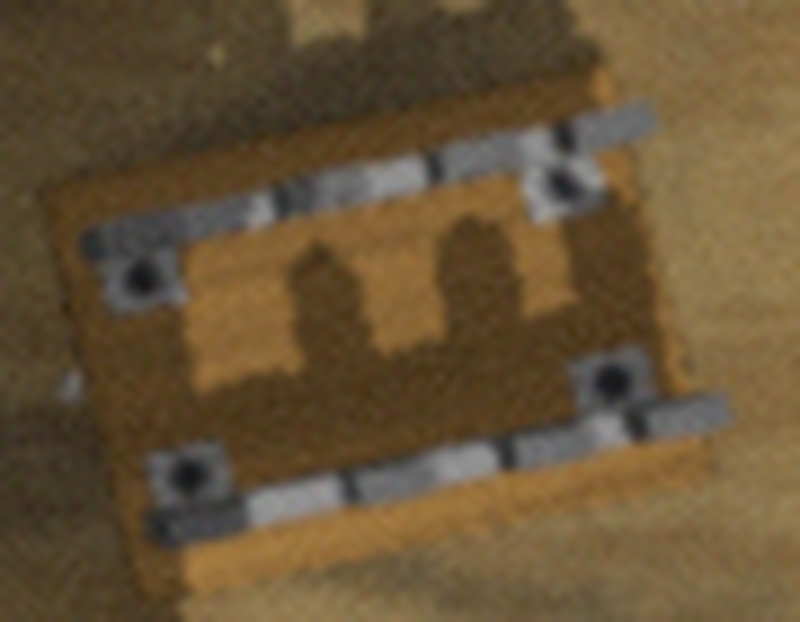

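This view shows both plates clearly. The dark slot walls on the near plate are at zoom (348,485), (507,450) and (635,422). On the far plate they are at (287,195), (432,165) and (563,135). The lid sizes, the grip triangulation (z≈91, so bin base ≈6) and the lid yaw of -4.8° all agree, so I'll move.

Emit:
send_rows([
  [0,0,0,0.975],
  [0,0,0,0.975],
  [0,0,0,0.975],
  [0,0,0,0.975],
  [0,0,0,0],
], hand=0.5)

```text
clock: 0.62
tool_pos: [134.4, -507.4, 231.1]
orientation: [-0.0, 0.999, -0.042, -0.0]
wrist_force: [0.4, -0.2, -0.1]
grip_width: 42.5
grasp_force: 0.0
```

Emit:
send_rows([
  [0.95,-0.9,0,0],
  [0.95,-0.9,0,0],
  [0.95,-0.9,0,0],
  [0.95,-0.9,0,0],
  [0.95,-0.9,0,0],
  [0.95,-0.9,0,0],
  [0.95,-0.9,0,0],
  [0.95,-0.9,0,0],
  [0.95,-0.9,0,0],
  [0.95,-0.9,0,0],
  [0.95,-0.9,0,0],
  [0.95,-0.9,0,0],
])

```text
clock: 1.62
tool_pos: [441.5, -260.4, 231.3]
orientation: [0.0, 0.999, -0.039, -0.0]
wrist_force: [1.3, -1.0, 0.8]
grip_width: 42.7
grasp_force: 0.0
```

Emit:
send_rows([
  [0,-1,0.1,0],
  [0,-1,0.1,0],
  [0,-1,0.1,0],
  [0,-1,0.1,0],
  [0,-1,0.1,0],
  [0,-1,0.1,0],
  [0,-1,0.1,0],
  [0,-1,0.1,0],
  [0,-1,0.1,0],
  [0,-1,0.1,0],
  [0,-1,0.1,0],
  [0,-1,0.1,0],
])

```text
clock: 2.62
tool_pos: [464.7, 38.6, 201.2]
orientation: [0.0, 0.999, -0.039, 0.0]
wrist_force: [0.9, 0.1, -0.2]
grip_width: 42.5
grasp_force: 0.0
```

```bash
python3 - <<'E'
from h import *
s=get_state();print(s['tool_pos'],s['grip_width'])
go([461,204.8,66],-4.8)
T=cams.get_image('top')
Q=[(348,485),(507,450),(635,422),(287,195),(432,165),(563,135)]
W=np.array([onz(T,(365+x/8.889-.44,215+y/8.889-.44),52)[:2]for x,y in Q])
G=np.array([(x,y)for x in(-36,36)for y in(23,-16,-49)],float)
a=W-W.mean(0);b=G-G.mean(0)
yaw=np.arctan2((b[:,0]*a[:,1]-b[:,1]*a[:,0]).sum(),(a*b).sum())
R=np.array([[np.cos(yaw),-np.sin(yaw)],[np.sin(yaw),np.cos(yaw)]])
t=W.mean(0)-R@G.mean(0);print('gauge',t,np.degrees(yaw),np.round(W-(G@R.T+t),1).tolist())
for y in(36,-6.5):print(R@[0,y]+t)
E
```

```text
[464.73778629  38.59994056 201.17120495] 42.52644586365496
psi -4.5 turn units 0.06 shift units [-0.71 -6.61  5.41] clock 2.6167
gauge [468.95397071 -60.40733729] 12.302242836004602 [[0.1, 0.1], [0.4, -0.5], [0.2, 0.6], [0.2, -1.8], [-0.7, 0.7], [-0.2, 0.8]]
[461.28349994 -25.23399684]
[470.33891682 -66.75807932]
```

Emit:
send_rows([
  [-0.09,-0.826,0,0.06],
  [-0.09,-0.826,0,0],
  [-0.09,-0.826,0,0],
  [-0.09,-0.826,0,0],
  [-0.09,-0.826,0,0],
  [-0.09,-0.826,0,0],
  [-0.09,-0.826,0,0],
  [-0.08,-0.826,0,0],
  [0,0,1,0],
  [0,0,1,0],
  [0,0,1,0],
  [0,0,0,0],
])

```text
clock: 3.67
tool_pos: [458.5, 202.7, 122.2]
orientation: [0.001, 0.999, -0.042, -0.004]
wrist_force: [-0.2, -0.5, 0.1]
grip_width: 42.7
grasp_force: 0.0
```

```bash
python3 - <<'E'
from h import *
go([461,204.8,66],-4.8)
T=cams.get_image('top');S=cams.get_image('side')
cv2.imwrite('pics/a1.png',np.hstack([cv2.resize(T['pixels'][190:290,240:340],(400,400)),cv2.resize(S['pixels'][140:260,310:430],(400,400))])[:,:,::-1])
E
```

```text
psi -4.8 turn units -0.00 shift units [ 0.09 -0.09  2.25] clock 3.6667
```

View pics/a1.png

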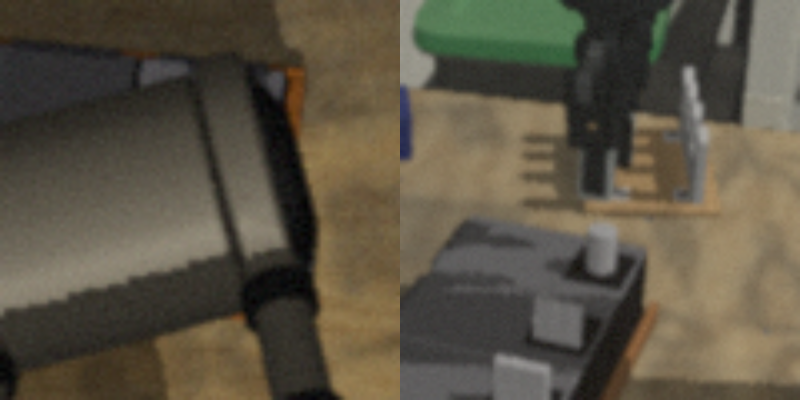

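The side view shows the open fingers hovering above the round stub, which is at about (601,245) in the crop. The arm hides the top view. Next I'll descend and grip.

Emit:
send_rows([
  [0.09,-0.09,0.5,0],
  [0,0,0.75,0],
  [0,0,0.5,0],
  [0,0,0.3,0],
  [0,0,0.2,0],
  [0,0,0,0],
])

```text
clock: 4.27
tool_pos: [464.2, 205.5, 70.3]
orientation: [-0.0, 0.999, -0.043, 0.0]
wrist_force: [-0.0, -0.9, -0.1]
grip_width: 42.8
grasp_force: 0.0
```

Emit:
send_rows([
  [0,0,0,0],
  [0,0,0,0],
  [0,0,0,0],
  [0,0,0,0],
  [0,0,0,0],
  [0,0,0,0],
], hand=0, newtons=30)

```text
clock: 4.77
tool_pos: [464.6, 206.1, 71.1]
orientation: [-0.001, 0.999, -0.043, 0.001]
wrist_force: [-0.0, 3.6, 5.4]
grip_width: 17.8
grasp_force: 30.1
```

```bash
python3 - <<'E'
from h import *
th=np.linspace(0,1.65,13)
p=np.c_[-106*np.cos(th)+29*np.sin(th),106*np.sin(th)+29*np.cos(th)]
print(np.round(np.c_[np.diff(p[:,0]),-np.diff(p[:,1])]/25,3).tolist())
go([461,204.8,66],-4.8);s=get_state();print(s['tool_pos'],s['wrist_force'])
E
```

```text
[[0.199, -0.57], [0.275, -0.538], [0.346, -0.495], [0.411, -0.443], [0.468, -0.382], [0.516, -0.314], [0.554, -0.241], [0.582, -0.163], [0.598, -0.081], [0.604, 0.002], [0.598, 0.084], [0.581, 0.165]]
psi -5.0 turn units -0.03 shift units [-0.14  0.06  0.2 ] clock 4.7667
[464.58380376 206.11574051  71.07589659] [-0.01296517  3.59860104  5.43687047]
```

Emit:
send_rows([
  [0.2,0,-0.57,0],
  [0.275,0,-0.54,0],
  [0.345,0,-0.495,0],
  [0.41,0,-0.445,0],
  [0,0,0,0],
])

```text
clock: 5.18
tool_pos: [495.9, 203.0, 122.9]
orientation: [-0.0, 0.999, -0.044, 0.001]
wrist_force: [-2.5, 3.8, 1.9]
grip_width: 17.4
grasp_force: 29.7
```

```bash
python3 - <<'E'
from h import *
T=cams.get_image('top');S=cams.get_image('side')
s=get_state();print(s['tool_pos'],s['wrist_force'],s['wrist_torque'])
cv2.imwrite('pics/a2.png',cv2.resize(S['pixels'][120:300,270:450],(600,600))[:,:,::-1])
E
```

```text
[494.24764913 203.1632075  121.2860859 ] [-1.16678607  3.95571231  2.35187267] [ 0.67860672  0.21373853 -0.08021094]
```

View pics/a2.png

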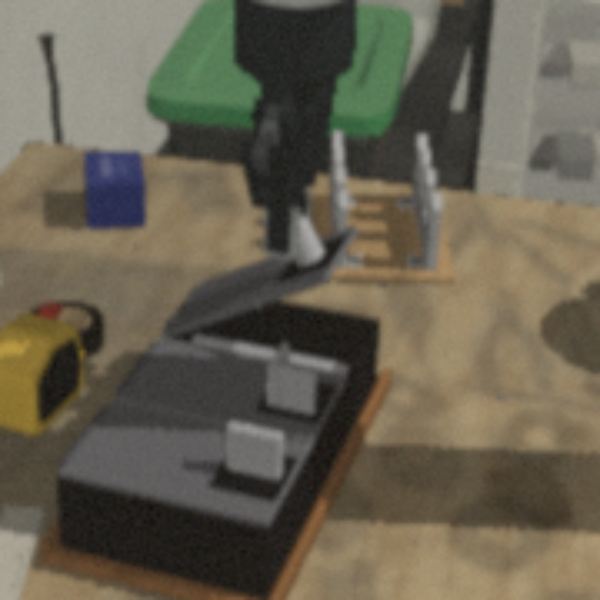

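The picture shows the round lid lifted about 30°, with its stub pinched at crop (305,240). The other two lids are shut. I'll continue the arc.

Emit:
send_rows([
  [0.47,0,-0.38,0],
  [0.515,0,-0.315,0],
  [0.555,0,-0.24,0],
  [0.58,0,-0.165,0],
  [0,0,0,0],
])

```text
clock: 5.7
tool_pos: [548.5, 197.9, 148.4]
orientation: [0.0, 0.999, -0.044, 0.0]
wrist_force: [-0.6, 0.7, 3.2]
grip_width: 16.8
grasp_force: 29.8
```

Emit:
send_rows([
  [0.6,0,-0.08,0],
  [0.6,0,0,0],
  [0.6,0,0.085,0],
  [0.58,0,0.165,0],
  [0,0,0,0],
])

```text
clock: 6.12
tool_pos: [608.0, 192.0, 143.7]
orientation: [0.001, 0.999, -0.044, 0.001]
wrist_force: [1.6, -3.8, 4.3]
grip_width: 16.4
grasp_force: 29.3
```

```bash
python3 - <<'E'
from h import *
S=cams.get_image('side')
s=get_state();print(s['tool_pos'],s['wrist_force'],s['wrist_torque'])
cv2.imwrite('pics/a3.png',cv2.resize(S['pixels'][120:300,270:450],(600,600))[:,:,::-1])
E
```

```text
[606.98671833 192.15039003 143.97146941] [ 1.58715423 -3.68500238  4.04033287] [-0.43543575 -0.04989698  0.06326192]
```

View pics/a3.png

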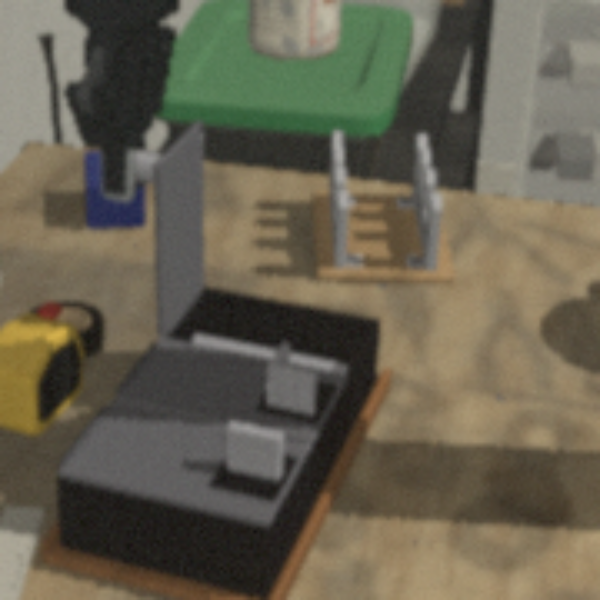

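The lid now stands upright or slightly past it, with the fingers behind it holding the stub. I'll release, rise over the lid and come back above the bin centre.

Emit:
send_rows([
  [0,0,0,0],
  [0,0,0,0],
  [0,0,0,0],
  [0,0,-0.3,0],
  [0,0,-0.6,0],
  [0,0,-0.8,0],
  [0,0,-0.8,0],
  [0,0,-0.4,0],
  [0,0,0,0],
], hand=0.38)

```text
clock: 6.92
tool_pos: [607.5, 193.6, 220.3]
orientation: [-0.001, 0.999, -0.043, 0.003]
wrist_force: [0.1, -0.8, 0.7]
grip_width: 32.3
grasp_force: 0.0
```

```bash
python3 - <<'E'
from h import *
s=get_state();print(s['tool_pos'],s['wrist_force'],s['grip_width'])
go([502.9,200.7,15],-4.8)
E
```

```text
[607.48975089 193.58343255 220.29251217] [ 0.11691919 -0.77772438  0.7395823 ] 32.30926844484351
psi -5.0 turn units -0.03 shift units [-4.19  0.07  8.21] clock 6.9167
```

Emit:
send_rows([
  [-0.7,0,0,0],
  [-0.9,0,0,0],
  [-0.9,0,0,0],
  [-0.9,0,0,0],
  [-0.79,0.07,0,0],
  [0,0,0.8,0],
  [0,0,1,0],
  [0,0,1,0],
  [0,0,1,0],
  [0,0,0.8,0],
  [0,0,0,0],
  [0,0,0,0],
])

```text
clock: 7.92
tool_pos: [500.9, 200.2, 100.8]
orientation: [0.001, 0.999, -0.043, -0.002]
wrist_force: [-0.1, -0.4, 0.7]
grip_width: 32.3
grasp_force: 0.0
```

```bash
python3 - <<'E'
from h import *
s=get_state();print(s['tool_pos'],s['wrist_force'],s['grip_width'])
go([502.9,200.7,16],-4.8)
E
```

```text
[500.91776548 200.22326188 100.83697495] [-0.10039913 -0.41485572  0.68614617] 32.32589467870625
psi -5.0 turn units -0.03 shift units [ 0.08 -0.03  3.39] clock 7.9167
```

Emit:
send_rows([
  [0.06,-0.02,0.5,0],
  [0,0,0.6,0],
  [0,0,0.6,0],
  [0,0,0.5,0],
  [0,0,0.4,0],
  [0,0,0.3,0],
  [0,0,0.2,0],
  [0,0,0.15,0],
  [0,0,0,0],
])

```text
clock: 8.67
tool_pos: [503.5, 200.8, 20.6]
orientation: [0.0, 0.999, -0.043, -0.0]
wrist_force: [-0.1, -0.1, 0.0]
grip_width: 32.5
grasp_force: 0.0
```

Emit:
send_rows([
  [0,0,0,0],
  [0,0,0,0],
  [0,0,0,0],
  [0,0,0,0],
  [0,0,0,0],
  [0,0,0,0],
], hand=0, newtons=60)

```text
clock: 9.17
tool_pos: [504.0, 201.0, 21.3]
orientation: [-0.0, 0.999, -0.043, 0.001]
wrist_force: [-0.1, 1.6, 4.7]
grip_width: 12.7
grasp_force: 58.7
```

The rod is held about 8 mm below the pad centre, so I'll regrip lower.

Emit:
send_rows([
  [0,0,0,0],
  [0,0,0,0],
  [0,0,0,0],
  [0,0,0.1,0],
  [0,0,0.1,0],
  [0,0,0.05,0],
  [0,0,0,0],
], hand=0.38)

```text
clock: 9.75
tool_pos: [503.8, 200.7, 16.7]
orientation: [0.0, 0.999, -0.043, 0.001]
wrist_force: [-6.7, -2.5, 24.1]
grip_width: 32.3
grasp_force: 8.5
```

Emit:
send_rows([
  [0,0,0,0],
  [0,0,0,0],
  [0,0,0,0],
  [0,0,0,0],
  [0,0,0,0],
  [0,0,0,0],
], hand=0)

```text
clock: 10.25
tool_pos: [504.1, 200.8, 15.3]
orientation: [-0.0, 0.999, -0.044, 0.001]
wrist_force: [-2.8, -0.9, 10.9]
grip_width: 13.1
grasp_force: 58.4
```

Emit:
send_rows([
  [0,0,-0.2,0],
  [0,0,-0.4,0],
  [0,0,-0.6,0],
  [0,0,-0.6,0],
  [0,0,-0.6,0],
  [0,0,-0.6,0],
  [0,0,-0.6,0],
  [0,0,-0.6,0],
  [0,0,-0.6,0],
  [0,0,-0.3,0],
  [0,0,0,0],
])

```text
clock: 11.17
tool_pos: [504.3, 201.0, 143.7]
orientation: [-0.0, 0.999, -0.043, 0.001]
wrist_force: [-0.1, -0.7, -1.5]
grip_width: 13.1
grasp_force: 58.5
```

```bash
python3 - <<'E'
from h import *
s=get_state();print(s['tool_pos'],s['wrist_force'],s['grip_width'],s['wrist_torque'])
go([461.3,-25.2,130],12.3)
S=cams.get_image('side');x,y=map(int,proj(S,np.array(s['tool_pos'])));print(x,y)
cv2.imwrite('pics/a4.png',cv2.resize(S['pixels'][y-75:y+75,x-75:x+75],(600,600))[:,:,::-1])
E
```

```text
[504.33833939 201.01527351 143.74420552] [-0.09650589 -0.6913041  -1.53703999] 13.116802793253314 [0.02115667 0.00685737 0.0022971 ]
psi -5.0 turn units -3.45 shift units [-3.61  8.47  0.55] clock 11.1667
352 183
```

Emit:
send_rows([
  [0,0,0,-0.86],
  [0,0,0,-0.86],
  [0,0,0,-0.86],
  [0,0,0,-0.86],
  [0,0,0,0],
])

```text
clock: 11.63
tool_pos: [502.8, 200.6, 140.7]
orientation: [0.0, 0.994, 0.108, -0.001]
wrist_force: [0.2, 0.2, -0.6]
grip_width: 12.9
grasp_force: 58.5
```

Emit:
send_rows([
  [-0.2,0.47,0,0],
  [-0.34,0.8,0,0],
  [-0.34,0.8,0,0],
  [-0.34,0.8,0,0],
  [-0.34,0.8,0,0],
  [-0.34,0.8,0,0],
  [-0.34,0.8,0,0],
  [-0.34,0.8,0,0],
  [-0.34,0.8,0,0],
  [-0.34,0.8,0,0],
  [-0.34,0.8,0,0],
  [0,0,0,0],
])

```text
clock: 12.63
tool_pos: [459.3, -28.4, 141.6]
orientation: [0.0, 0.995, 0.104, -0.001]
wrist_force: [-0.3, 0.1, -2.1]
grip_width: 13.5
grasp_force: 58.7
```

```bash
python3 - <<'E'
from h import *
s=get_state();print(s['tool_pos'],s['wrist_force'],s['grip_width'])
go([461.3,-25.2,31],12.3)
T=cams.get_image('top');S=cams.get_image('side')
cv2.imwrite('pics/a5.png',np.hstack([cv2.resize(T['pixels'][200:300,350:450],(400,400)),cv2.resize(S['pixels'][120:220,340:440],(400,400))])[:,:,::-1])
E
```

```text
[459.28749829 -28.43158939 141.56879056] [-0.30667728  0.11433177 -2.08508925] 13.527561481467838
psi 11.9 turn units -0.07 shift units [ 0.11 -0.11  4.42] clock 12.6333
```

View pics/a5.png

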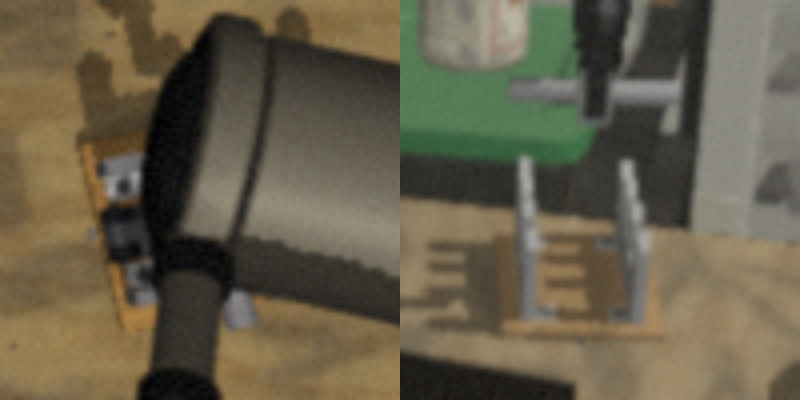

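The picture shows the rod level in the fingers at crop (595,90), above the two plates, which are at about (525,235) and (630,235). I'll centre it over the wide slot and lower it.

Emit:
send_rows([
  [0.1,-0.1,0,-0.06],
  [0,0,0.6,0],
  [0,0,0.8,0],
  [0,0,0.6,0],
  [0,0,0.4,0],
  [0,0,0,0],
  [0,0,0,0],
])

```text
clock: 13.32
tool_pos: [462.3, -21.4, 81.7]
orientation: [-0.0, 0.994, 0.11, -0.001]
wrist_force: [1.3, 0.9, -0.7]
grip_width: 13.0
grasp_force: 58.7
```

```bash
python3 - <<'E'
from h import *
s=get_state();print(s['tool_pos'],s['wrist_force'],s['grip_width'])
go([461.3,-25.2,31],12.3)
E
```

```text
[462.25331234 -21.35434171  81.73511152] [ 1.2821794   0.89530365 -0.70594415] 12.956484676686749
psi 12.6 turn units 0.06 shift units [-0.07  0.14  2.03] clock 13.3167
```

```bash
cat >> h.py <<'E'
def avg(n=4):
    P=[]
    for i in range(n): cams.get_image('side');P.append(get_state()['tool_pos'])
    P=np.array(P);print('avg',P.mean(0).round(1),'sd',P.std(0).round(1));return P.mean(0)
E
python3 - <<'E'
from h import *
avg(5);go([461.3,-25.2,31],12.3)
E
```

```text
avg [462.9 -21.9  82.7] sd [0.1 0.2 0.2]
psi 12.5 turn units 0.05 shift units [-0.09  0.11  2.07] clock 13.5667
```

Emit:
send_rows([
  [-0.07,0.12,0,0.04],
  [0,0,0.3,0],
  [0,0,0.4,0],
  [0,0,0.4,0],
  [0,0,0.2,0],
  [0,0,0,0],
  [0,0,0,0],
])

```text
clock: 14.15
tool_pos: [461.2, -25.6, 49.3]
orientation: [-0.0, 0.994, 0.107, -0.0]
wrist_force: [0.1, 0.7, -0.5]
grip_width: 13.5
grasp_force: 58.7
```

Emit:
send_rows([
  [0,0,0.15,0],
  [0,0,0.15,0],
  [0,0,0,0],
])

```text
clock: 14.4
tool_pos: [461.1, -25.5, 41.6]
orientation: [-0.0, 0.994, 0.107, -0.0]
wrist_force: [-0.7, -0.3, -0.6]
grip_width: 13.4
grasp_force: 58.7
```

```bash
python3 - <<'E'
from h import *
avg(3);s=get_state();print(s['wrist_force'],s['wrist_torque']);go([461.3,-25.2,31],12.3)
E
```

```text
avg [461.3 -25.5  42. ] sd [0.1 0.  0.1]
[ 0.12464665  0.56125112 -1.41304554] [-0.00545286 -0.03787781 -0.00485303]
psi 12.3 turn units 0.01 shift units [ 0.   -0.01  0.44] clock 14.55
```

Now I'll go down to the floor in small steps, watching for contact force.

Emit:
send_rows([
  [0,0,0.12,0],
  [0,0,0.12,0],
  [0,0,0.08,0],
  [0,0,0,0],
])

```text
clock: 14.88
tool_pos: [460.9, -25.5, 33.5]
orientation: [-0.0, 0.994, 0.107, -0.0]
wrist_force: [-0.1, 0.3, -1.8]
grip_width: 13.0
grasp_force: 58.7
```

Emit:
send_rows([
  [0,0,0.06,0],
  [0,0,0.06,0],
  [0,0,0,0],
])

```text
clock: 15.13
tool_pos: [461.2, -25.5, 30.8]
orientation: [-0.0, 0.994, 0.107, -0.0]
wrist_force: [0.7, -0.4, -1.3]
grip_width: 13.0
grasp_force: 58.7
```

Emit:
send_rows([
  [0,0,0.04,0],
  [0,0,0.04,0],
  [0,0,0,0],
])

```text
clock: 15.38
tool_pos: [461.4, -25.6, 29.4]
orientation: [0.0, 0.994, 0.107, 0.0]
wrist_force: [-1.7, 0.4, 3.2]
grip_width: 13.4
grasp_force: 59.3
```

Emit:
send_rows([
  [0,0,0.04,0],
  [0,0,0.02,0],
  [0,0,0,0],
])

```text
clock: 15.63
tool_pos: [461.5, -25.6, 29.1]
orientation: [0.0, 0.994, 0.107, 0.001]
wrist_force: [-5.2, 1.3, 19.0]
grip_width: 13.2
grasp_force: 60.9
```

The rod touched the floor at TCP z≈29.2, so the rod centre is at 48 as expected. I'll ease off, release briefly so it settles level, and regrip.

Emit:
send_rows([
  [0,0,-0.05,0],
  [0,0,0,0],
  [0,0,0,0],
  [0,0,0,0],
  [0,0,0,0],
  [0,0,0,0],
], hand=0.32)

```text
clock: 16.13
tool_pos: [461.2, -25.5, 28.6]
orientation: [-0.0, 0.994, 0.107, -0.0]
wrist_force: [-0.2, 0.4, 0.0]
grip_width: 27.3
grasp_force: 0.0
```

Emit:
send_rows([
  [0,0,0,0],
  [0,0,0,0],
  [0,0,0,0],
  [0,0,0,0],
  [0,0,0,0],
  [0,0,0,0],
], hand=0)

```text
clock: 16.63
tool_pos: [461.2, -25.4, 28.8]
orientation: [-0.0, 0.994, 0.107, -0.0]
wrist_force: [0.4, 1.9, 0.7]
grip_width: 12.8
grasp_force: 58.4
```

Emit:
send_rows([
  [0,0,-0.3,0],
  [0,0,-0.5,0],
  [0,0,-0.6,0],
  [0,0,-0.4,0],
  [0,0,-0.2,0],
  [0,0,0,0],
  [0,0,0,0],
])

```text
clock: 17.22
tool_pos: [461.2, -25.6, 78.8]
orientation: [0.0, 0.994, 0.107, 0.0]
wrist_force: [-0.2, -0.7, -1.9]
grip_width: 12.7
grasp_force: 58.4
```

```bash
python3 - <<'E'
from h import *
avg(3);s=get_state();print(s['wrist_force'],s['grip_width']);go([470.3,-66.8,75],12.3)
E
```

```text
avg [460.9 -25.5  78.3] sd [0.1 0.  0.1]
[-0.05064548  0.31856824 -1.45361375] 12.9419888928882
psi 12.3 turn units 0.01 shift units [0.02 1.7  0.13] clock 17.3667
```

Emit:
send_rows([
  [0,0.3,0,0],
  [0,0.5,0,0],
  [0,0.5,0,0],
  [0,0.3,0,0],
  [0,0.1,0,0],
  [0,0,0,0],
  [0,0,0,0],
])

```text
clock: 17.95
tool_pos: [470.2, -67.3, 78.7]
orientation: [-0.0, 0.994, 0.107, -0.0]
wrist_force: [1.0, -0.4, -1.3]
grip_width: 13.3
grasp_force: 58.5
```

Emit:
send_rows([
  [0,0,0.3,0],
  [0,0,0.4,0],
  [0,0,0.3,0],
  [0,0,0.1,0],
  [0,0,0,0],
  [0,0,0,0],
])

```text
clock: 18.45
tool_pos: [470.4, -66.9, 51.2]
orientation: [-0.0, 0.994, 0.108, -0.0]
wrist_force: [-0.1, 0.5, -1.5]
grip_width: 13.4
grasp_force: 58.5
```

```bash
python3 - <<'E'
from h import *
avg(3);s=get_state();print(s['wrist_force'],s['grip_width']);go([470.3,-66.8,48],12.3)
E
```

```text
avg [470.6 -67.1  51.5] sd [0.1 0.  0.1]
[ 0.66897181  0.08042059 -1.39641698] 13.038348654777314
psi 12.3 turn units 0.01 shift units [-0.01 -0.01  0.15] clock 18.6
```

Emit:
send_rows([
  [0,0,0.12,0],
  [0,0,0.12,0],
  [0,0,0,0],
])

```text
clock: 18.85
tool_pos: [470.0, -67.0, 44.8]
orientation: [-0.0, 0.994, 0.107, -0.0]
wrist_force: [0.4, 0.0, -2.0]
grip_width: 13.1
grasp_force: 58.5
```

Emit:
send_rows([
  [0,0,0.12,0],
  [0,0,0.08,0],
  [0,0,0,0],
])

```text
clock: 19.1
tool_pos: [470.1, -67.0, 39.8]
orientation: [-0.0, 0.994, 0.107, -0.0]
wrist_force: [0.4, -0.3, -1.5]
grip_width: 13.0
grasp_force: 58.5
```

Emit:
send_rows([
  [0,0,0.12,0],
  [0,0,0.12,0],
  [0,0,0.08,0],
  [0,0,0,0],
])

```text
clock: 19.43
tool_pos: [470.1, -67.0, 31.8]
orientation: [-0.0, 0.994, 0.107, -0.0]
wrist_force: [0.4, -0.1, -1.1]
grip_width: 13.2
grasp_force: 58.5
```

Emit:
send_rows([
  [0,0,0.06,0],
  [0,0,0.04,0],
  [0,0,0,0],
])

```text
clock: 19.68
tool_pos: [470.3, -67.1, 29.6]
orientation: [0.0, 0.994, 0.107, -0.0]
wrist_force: [-0.4, -0.7, -1.1]
grip_width: 13.1
grasp_force: 58.5
```

Emit:
send_rows([
  [0,0,0.03,0],
  [0,0,0.02,0],
  [0,0,0,0],
])

```text
clock: 19.93
tool_pos: [470.5, -67.1, 28.8]
orientation: [0.0, 0.994, 0.107, 0.0]
wrist_force: [-0.3, 0.6, 1.8]
grip_width: 13.3
grasp_force: 58.8
```

Emit:
send_rows([
  [0,0,0,0],
  [0,0,0,0],
  [0,0,0,0],
  [0,0,0,0],
  [0,0,0,0],
  [0,0,0,0],
], hand=0.35)

```text
clock: 20.43
tool_pos: [470.4, -67.1, 28.5]
orientation: [0.0, 0.994, 0.107, 0.0]
wrist_force: [-0.3, -1.2, 0.3]
grip_width: 29.9
grasp_force: 0.0
```

Emit:
send_rows([
  [0,0,-0.3,0],
  [0,0,-0.6,0],
  [0,0,-0.8,0],
  [0,0,-0.9,0],
  [0,0,-1,0],
  [0,0,-1,0],
  [0,0,-1,0],
  [0,0,-1,0],
  [0,0,-0.6,0],
  [0,0,0,0],
])

```text
clock: 21.27
tool_pos: [472.0, -67.5, 212.5]
orientation: [0.001, 0.994, 0.107, 0.003]
wrist_force: [-0.2, 0.1, 0.9]
grip_width: 30.3
grasp_force: 0.0
```

```bash
python3 - <<'E'
from h import *
avg(2);go([606.5,192.3,218],-4.8);go([500,197,218],-4.8)
E
```

```text
avg [470.7 -67.1 209.7] sd [0.4 0.1 0.7]
psi 12.3 turn units 3.43 shift units [  4.56 -10.79  -0.36] clock 21.3667
psi 12.3 turn units 3.43 shift units [  0.3  -10.62  -0.36] clock 21.3667
```

Emit:
send_rows([
  [0,0,-0.1,0.86],
  [0,0,-0.1,0.86],
  [0,0,-0.1,0.86],
  [0,0,-0.1,0.85],
  [0,0,0,0],
], hand=0.5)

```text
clock: 21.78
tool_pos: [469.8, -66.9, 217.5]
orientation: [-0.0, 0.999, -0.043, -0.001]
wrist_force: [-0.2, -1.0, 0.4]
grip_width: 42.6
grasp_force: 0.0
```

Emit:
send_rows([
  [0.2,-0.47,0,0],
  [0.4,-0.95,0,0],
  [0.4,-0.95,0,0],
  [0.4,-0.95,0,0],
  [0.4,-0.95,0,0],
  [0.4,-0.95,0,0],
  [0.4,-0.95,0,0],
  [0.4,-0.95,0,0],
  [0.4,-0.95,0,0],
  [0.4,-0.95,0,0],
  [0.4,-0.95,0,0],
  [0.3,-0.75,0,0],
])

```text
clock: 22.78
tool_pos: [605.0, 192.2, 216.7]
orientation: [0.0, 0.999, -0.04, -0.001]
wrist_force: [-0.9, -0.0, -0.7]
grip_width: 42.8
grasp_force: 0.0
```

```bash
python3 - <<'E'
from h import *
avg(3);go([607,192.2,144],-4.8)
E
```

```text
avg [605.1 193.2 216.4] sd [0.5 1.4 0.1]
psi -4.6 turn units 0.04 shift units [ 0.1  -0.04  2.9 ] clock 22.9333
```

Emit:
send_rows([
  [0.1,0,0.3,0.04],
  [0,0,0.6,0],
  [0,0,0.7,0],
  [0,0,0.7,0],
  [0,0,0.4,0],
  [0,0,0.2,0],
  [0,0,0,0],
  [0,0,0,0],
])

```text
clock: 23.6
tool_pos: [607.8, 189.9, 146.4]
orientation: [0.0, 0.999, -0.044, 0.0]
wrist_force: [-0.1, -0.2, -0.1]
grip_width: 42.7
grasp_force: 0.0
```

Emit:
send_rows([
  [0,0,0,0],
  [0,0,0,0],
  [0,0,0,0],
  [0,0,0,0],
  [0,0,0,0],
  [0,0,0,0],
], hand=0, newtons=30)

```text
clock: 24.1
tool_pos: [608.3, 191.8, 147.4]
orientation: [-0.001, 0.999, -0.044, 0.002]
wrist_force: [0.9, 5.1, 0.6]
grip_width: 16.2
grasp_force: 29.2
```

Gripped again. I'll reverse the arc.

Emit:
send_rows([
  [-0.58,0,-0.165,0],
  [-0.6,0,-0.085,0],
  [-0.6,0,0,0],
  [-0.6,0,0.08,0],
  [-0.58,0,0.165,0],
  [-0.555,0,0.24,0],
  [-0.515,0,0.315,0],
  [-0.47,0,0.38,0],
  [0,0,0,0],
])

```text
clock: 24.85
tool_pos: [495.0, 203.0, 123.0]
orientation: [-0.002, 0.999, -0.044, 0.001]
wrist_force: [1.2, 12.3, 0.8]
grip_width: 16.5
grasp_force: 54.1
```

Emit:
send_rows([
  [-0.41,0,0.445,0],
  [-0.345,0,0.495,0],
  [-0.275,0,0.54,0],
  [0,0,0,0],
  [0,0,0,0],
])

```text
clock: 25.27
tool_pos: [470.8, 205.3, 86.8]
orientation: [-0.003, 0.999, -0.044, 0.002]
wrist_force: [-1.2, 12.7, 0.9]
grip_width: 16.1
grasp_force: 61.9
```

```bash
python3 - <<'E'
from h import *
avg(3);s=get_state();print(s['wrist_force'],s['grip_width']);go([464.5,206,71],-4.8)
E
```

```text
avg [470.9 205.3  87. ] sd [0. 0. 0.]
[-0.37741039 12.7806962   0.36278184] 16.020166291980004
psi -5.1 turn units -0.05 shift units [-0.26 -0.01  0.64] clock 25.4167
```

Emit:
send_rows([
  [-0.2,0,0.35,0],
  [-0.06,0,0.2,0],
  [0,0,0.1,0],
  [0,0,0,0],
  [0,0,0,0],
])

```text
clock: 25.83
tool_pos: [465.8, 205.9, 76.4]
orientation: [-0.003, 0.999, -0.044, 0.005]
wrist_force: [-13.2, 8.2, 51.9]
grip_width: 16.4
grasp_force: 67.2
```

Force is building, so the lid is probably shut. I'll back off, release, rise, close the fingers and press on the stub top to make sure.

Emit:
send_rows([
  [0,0,-0.12,0],
  [0,0,0,0],
  [0,0,0,0],
  [0,0,0,0],
  [0,0,0,0],
  [0,0,0,0],
], hand=0.5)

```text
clock: 26.33
tool_pos: [463.1, 202.8, 72.0]
orientation: [0.0, 0.999, -0.044, -0.001]
wrist_force: [-0.5, -0.7, 0.6]
grip_width: 42.6
grasp_force: 0.0
```

Emit:
send_rows([
  [0,0,-0.3,0],
  [0,0,-0.5,0],
  [0,0,-0.6,0],
  [0,0,-0.4,0],
  [0,0,0,0],
  [0,0,0,0],
])

```text
clock: 26.83
tool_pos: [463.6, 203.0, 117.9]
orientation: [-0.0, 0.999, -0.044, 0.001]
wrist_force: [-0.2, 0.2, -0.3]
grip_width: 42.8
grasp_force: 0.0
```

Emit:
send_rows([
  [0,0,0,0],
  [0,0,0,0],
  [0,0,0,0],
  [0,0,0,0],
  [0,0,0,0],
  [0,0,0,0],
], hand=0)

```text
clock: 27.33
tool_pos: [463.3, 203.0, 117.3]
orientation: [0.0, 0.999, -0.044, -0.0]
wrist_force: [0.6, -0.1, -0.5]
grip_width: 0.0
grasp_force: 0.0
```

```bash
python3 - <<'E'
from h import *
avg(3);s=get_state();print(s['wrist_force'],s['grip_width']);go([461,204.8,93],-4.8)
S=cams.get_image('side');p=S['pixels'][203:226,358:382].max(2);print(p[::2,::2])
E
```

```text
avg [463.3 203.  117.4] sd [0. 0. 0.]
[-0.27649642 -1.05735541  0.60044088] -0.0678736221914442
psi -5.0 turn units -0.04 shift units [-0.1  -0.06  0.98] clock 27.4833
[[124 132 108  98 120 127 131 123 117 122 126 118]
 [146 149 149 146 145 141 148 133 130 131 125 130]
 [145 153 150 153 142 144 154 152 151 148 147 150]
 [122 127 138 148 122 143 149 151 152 146 142 146]
 [ 93  96  96 109  93 109 130 139 142 131 130 137]
 [ 95  92  94  81  85 101 118 129 132 102 107 118]
 [ 94  98  90  46  84 103 114 129 120  88  89  94]
 [ 84  83  58  32  82 101 121 132 111  43  48  65]
 [ 65  54  29  31  87 104 122 136  98  38  40  79]
 [ 64  43  38  34  58  91 114 113  70  41  60  88]
 [ 75  58  50  41  35  43  50  43  32  36  87  57]
 [ 99  90  93  85  81  69  58  46  39  54  82  36]]
```

The stub's pixels match the original picture, so the lid is shut. I'll press it lightly once to be sure.

Emit:
send_rows([
  [-0.1,-0.06,0.3,0],
  [0,0,0.3,0],
  [0,0,0.2,0],
  [0,0,0.1,0],
  [0,0,0,0],
])

```text
clock: 27.95
tool_pos: [460.4, 204.6, 94.0]
orientation: [0.0, 0.999, -0.044, -0.001]
wrist_force: [0.1, -0.0, -0.1]
grip_width: -0.2
grasp_force: 0.0
```

Emit:
send_rows([
  [0,0,0.06,0],
  [0,0,0.06,0],
  [0,0,0,0],
])

```text
clock: 28.2
tool_pos: [461.1, 204.8, 92.9]
orientation: [-0.0, 0.999, -0.044, 0.0]
wrist_force: [-2.2, 0.1, 7.3]
grip_width: -0.0
grasp_force: 3.4
```

Emit:
send_rows([
  [0,0,0.04,0],
  [0,0,0,0],
  [0,0,-0.3,0],
  [0,0,-0.8,0],
  [0,0,-1,0],
  [0,0,-1,0],
  [0,0,-1,0],
  [0,0,-0.8,0],
])

```text
clock: 28.87
tool_pos: [461.4, 204.8, 215.8]
orientation: [-0.0, 0.999, -0.044, 0.001]
wrist_force: [0.6, 0.5, 0.8]
grip_width: 0.1
grasp_force: 0.0
```

Emit:
send_rows([
  [0,0.5,0,0],
  [0,1,0,0],
  [0,1,0,0],
  [0,1,0,0],
  [0,1,0,0],
  [0,1,0,0],
  [0,1,0,0],
  [0,1,0,0],
  [0,1,0,0],
  [0,1,0,0],
  [0,1,0,0],
  [0,1,0,0],
])

```text
clock: 29.87
tool_pos: [435.1, -83.1, 213.2]
orientation: [0.0, 0.999, -0.044, -0.0]
wrist_force: [0.0, -0.3, -1.2]
grip_width: -0.1
grasp_force: 0.0
```

Emit:
send_rows([
  [0,1,0,0],
  [0,1,0,0],
  [0,1,0,0],
  [0,1,0,0],
  [0,1,0,0],
  [0,1,0,0],
  [0,1,0,0],
  [-0.5,1,0,0],
  [-0.5,1,0,0],
  [-0.5,1,0,0],
  [0,0.5,0,0],
  [0,0,0,0],
])

```text
clock: 30.87
tool_pos: [374.5, -342.3, 213.2]
orientation: [0.0, 0.999, -0.046, -0.0]
wrist_force: [-1.2, 0.8, -0.1]
grip_width: 0.1
grasp_force: 0.0
```

```bash
python3 - <<'E'
from h import *
s=get_state();print(s['tool_pos'],s['wrist_force'],s['clock'])
T=cams.get_image('top');S=cams.get_image('side')
a=cv2.resize(T['pixels'][190:285,190:450],(800,292),interpolation=cv2.INTER_CUBIC)
b=cv2.resize(S['pixels'][140:320,265:445],(300,300),interpolation=cv2.INTER_CUBIC);c=cv2.resize(S['pixels'][145:215,345:425],(500,300),interpolation=cv2.INTER_CUBIC)
cv2.imwrite('pics/end.png',np.vstack([a,np.hstack([b,c])])[:,:,::-1])
t0=cv2.imread('pics/top0.png')[:,:,::-1].astype(int)
d=cv2.GaussianBlur(np.abs(T['pixels'].astype(int)-t0).max(2).astype(np.uint8),(5,5),0)>25
n,l,st,ce=cv2.connectedComponentsWithStats(d.astype(np.uint8))
print([(st[i,4],ce[i].round().tolist())for i in range(1,n)if st[i,4]>10])
E
```

```text
[ 374.50764807 -342.29355826  213.16267002] [-1.16570073  0.81746981 -0.09778772] 30.8667
[(np.int32(17840), [351.0, 223.0]), (np.int32(749), [438.0, 113.0]), (np.int32(46), [311.0, 162.0]), (np.int32(82), [401.0, 212.0]), (np.int32(415), [413.0, 249.0]), (np.int32(2050), [615.0, 304.0]), (np.int32(1287), [623.0, 369.0]), (np.int32(422), [409.0, 387.0]), (np.int32(263), [322.0, 395.0]), (np.int32(304), [367.0, 392.0]), (np.int32(128), [632.0, 395.0])]
```

View pics/end.png

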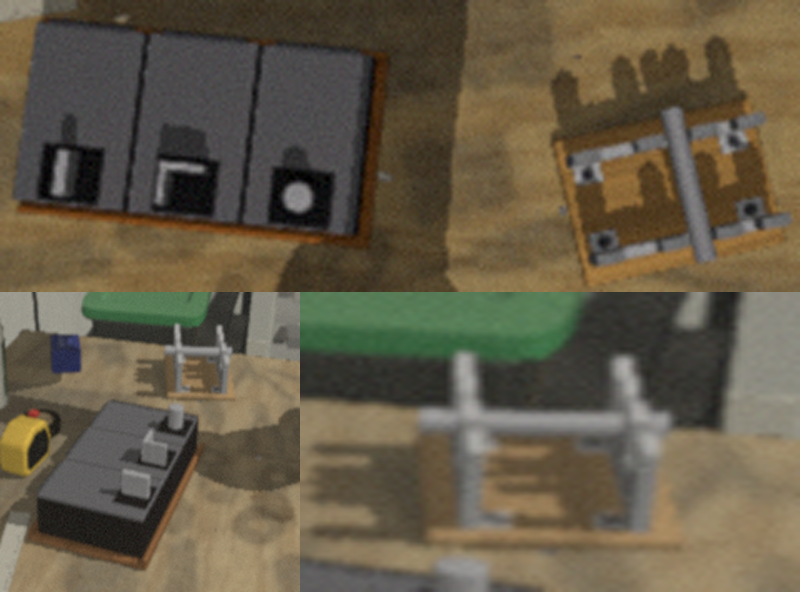

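The end picture shows all three lids shut. The rod lies level across both plates in the middle slot, at crop (690,185) in the top view. The bystanders are in place; the small pixel differences near them look like arm shadows. Handing in.

```bash
python3 -c "
from bench import job
print(job.sign_off())"
```

```text
the job is handed in; nothing more can be done
None
```

I handed the job in at about 31 s: the rod went to the bottom of the wide slot first and now lies level at the bottom of the 19 mm slot, the round-grip lid is shut again, and the other two lids and the bystanders were left alone.

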